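# Shut and latch the sample tray

### The arm

A 6-joint arm with a two-finger parallel gripper is mounted at the origin on the work surface; the furniture and walls round the work are solid. World frame = base frame: x ahead of the robot, y to its left, z up, the work surface at z = 0. Lengths are in m, angles in rad, forces in N, time in s.
With the tool pointing down it reaches from about 0.35 to 0.975 m from the base axis. Payload 4.9 kg.
Tool frame: the origin (TCP) lies midway between the tips of the shut fingers; the grasp point (between the pads) lies 19 mm behind it; z points along the fingers, y is the direction in which the jaws open and shut (so a half turn about z gives the same grasp; the last joint's range is limited). The gripper opens to 85 mm and grips with 20 to 120 N. Pads are 22 mm wide; open, the fingers measure 114 mm over their backs; the gripper's body (76 mm by 85 mm) begins 54 mm behind the grasp point. The pads swing forward as they close: fully open they stand 13 mm farther back than shut.
Start: joints at [1.118, 0.053, 1.613, -0, 1.476, -0.119], TCP at [0.205, 0.59, 0.231] pointing down, gripper open.
Joint ranges: [-3.01, 3.01], [-1.01, 2.22], [0.06, 2.58], [-1.02, 4.17], [0.09, 2.62], [-3.14, 3.14]. Speed limits (rad/s): [2.57, 2.57, 3.14, 3.14, 3.14, 3.14].

### API

Orientations are given as a unit quaternion [w, x, y, z].
In Python, from plant import state, grab_frame, camera_info, job_done, cut_out gives the robot as it stands.
- The arm moves only by the tool step_arm, never from a script. Its argument "moves" is a list of rows, each a list of 7 numbers: the shift along the tool's x, y, z in m, then the turn, a rotation vector about the tool's x, y, z in rad, then the finger opening in m, from 0 to 0.0854. A call has 1 to 8 rows; each row shifts and turns the commanded pose from where the row before left it, along the tool's axes as they then stand; what a row does not reach is not made up. A row lasts 1/10 s, in which the tool goes at most 50 mm and 8.59 degrees, less where a joint would pass 70% of its speed; a pose out of reach is approached as far as the arm can. A call is refused whole if a number of a shift passes 0.05 or a number of a turn 0.15, either way. A call with a gripper value outside its range is refused whole. The fingers move at their own pace and stop on an object; the grip force is fixed at half the most. Time passes only in rows, so rows that do not move let the fingers close. It gives the time, the measured TCP pose, the force and the opening at its end, in the units of the state.
- state(): the state, without advancing time (a new reading comes with each control period).
- grab_frame(name): name is "scene" or "top" or "wrist"; returns (picture, depth): 400x640x3 uint8, red, green, blue; 400x640 float32, m along the optical axis (not along the pixel's ray), 0 where there is no reading.
- camera_info(name): a dict with "intrinsics" (3x3 intrinsics, pixels), "dist_coeffs" ([k1, k2, p1, p2, k3] as OpenCV has them; the pictures are not rectified), "world_from_camera" (4x4, takes a point from camera to world coordinates). Camera axes: x right, y down, z forward; pixel columns grow to the right and rows downward; lengths in m; the calibration is good to about 2 mm. A picture is of the moment at which its call begins: read the wrist's pose just before it. camera_info takes no time and is no camera call; for the wrist camera it gives the pose at the moment of the call.
- job_done(): hands the job in, once; it reports no verdict.
Trained networks look in the newest picture that a camera, given by its name, has taken for a name from the list of things; names that differ only in an ending like _2 or _b are one class to them, and where a whole thing is asked for, a point or a joint stands for the part that bears it (a point fixed in the world has none). Each returns a list of dicts, best first, with "conf" (0 to 1); they miss things now and then, are a little off and sometimes report something else, mostly with a low value. They report only what shows in the picture. A call takes as long as a camera call.
- cut_out(camera, query): "mask" (400x640 bool, what is visible of it) and "point" ([column, row] in pixels, amid what is visible of it).
The state is a dict: "time": time; "joint_pos": joint angles; "joint_vel": joint speeds; "joint_efforts": joint torques, N m; "tool_pos": TCP position; "tool_rot": TCP orientation; "contact_force": force on the tool from outside, world axes, zero at the start; "ft_torque": the same for the moment, N m; "gripper_width": opening from 0.0 (shut) to 1.0 (fully open).
Only numpy, scipy, OpenCV 4.12 (cv2) and the standard library are available. Lean on these libraries where they do the work, as an engineer would, in place of code of your own. Each camera call takes 0.05 s, during which the arm holds its last target.

### The job

Shut the sample tray for the courier: lift the steel latch bar by its red ball, slide the tray into its white dock with the bar held up until it presses on the sprung buffer, then let the bar drop over the keeper tooth so that the tooth sits fully in the bar's notch, and let go. Feel for the place rather than forcing anything: push gently (the buffer must not be rammed, the bar must not be pressed or driven hard against the tooth), and leave the other things on the desk where they are.

Things in the scene. Friction and masses are not known exactly. Their poses are not given: they have to be found in the camera images.
- dock: Fixed dock on the desk: grey base plate 124 x 320 x 10 mm, two rails, white hood (84 mm wide, top 58 mm above the desk). Origin on the desk, mid-way between the rails. +y is the way the tray slides shut (into the hood), +z up; the -x side faces the robot and carries the latch, all of which lies in the plane x = -52 mm. Force over 22 N between tray and dock counts as rammed.
- slot_mid (a point): Middle of the slot in which the keeper is clamped (at tooth-top height, 48 mm above the desk). The keeper is a dark steel block with an upright steel tooth 8 mm long in y. The tooth's centre lies d away from this point along the dock's y; d is anywhere from -15 to +15 mm and is NOT reported: it must be felt or seen.
- buffer_nominal (a point): Where the black rubber tip of the buffer would be if d were 0. The buffer is a sprung rod, 13 mm across at the tip, 22 mm above the desk, that points to the dock's -y; it sits on the keeper, so its tip is shifted by the same d. It yields 2 N per mm, for 12 mm. Nothing else stops the tray within its useful travel.
- tray (a joint): Slide of the sample tray (blue front plate 106 mm wide, white tray, three tubes) along dock +y, m: 0 = out, grows as it shuts. It stays where left (friction 1.5 N, more when moved fast). The plate meets the buffer at 0.0985 + d. The bar can drop home between 0.100 + d and 0.105 + d (3 to 13 N on the buffer; 7 to 9 N is best). Short of this the nose lands on the tooth, beyond it the shoulder does.
- latch_bar (a joint): Hinge of the steel latch bar on the tray, rad: 0 = level (its rest, also when seated in the notch), positive = free end lifted, up to 0.6. Falls by its own weight (about 0.2 kg). Over 0.10 clears the tooth (0.2 is comfortable); lying on top of the tooth it reads about 0.09. Over 15 N between bar and tooth counts as forced. Once latched the buffer's 3 N holds the nose against the tooth.
- latch_hinge (a point): Hinge axis of the latch bar (parallel to the dock's x), on the tray's front plate, 56 mm above the desk; at x = -52 mm and y = -120 mm + tray slide in dock axes. The bar is 8 mm thick and runs from here to the dock's +y.
- latch_nose (a point): Middle of the nose's lower edge. Under the bar are the nose (130 to 160 mm from the hinge) and a rear shoulder (104 to 117 mm), and between them the 13 mm notch for the 8 mm tooth; both reach 20 mm below hinge level, 12 mm below the tooth's top. With the bar down the nose runs square against the tooth and blocks the tray.
- latch_ball (a point): Centre of the red ball, 20 mm in diameter, on a 7 mm stem on the latch bar: the handle for lifting the bar and for pushing the tray. 100 mm from the hinge along the bar and 42 mm above the bar's middle line; 98 mm above the desk while the bar is down. Fingers fit on its -x and +x sides (dock axes) from above; the hood's top is 40 mm lower.
- self_inking_stamp: Bystander: red self-inking stamp, 45 x 71 x 66 mm, origin under its middle.
- correction_fluid: Bystander: small white bottle with blue cap, 30 x 30 x 72 mm, origin under its middle.
- glue_stick: Bystander: glue stick with green cap, 24 x 24 x 96 mm, origin under its middle.
- lancet_box: Bystander: white and red carton, 60 x 90 x 45 mm, on the pile of ledgers, origin under its middle.
- stapler: Bystander: dark blue stapler, 32 x 128 x 46 mm, origin under its middle.

How it is judged:
On the way:
1. the latch bar is lifted while the tray is still out (value of joint latch_bar above 0.1 rad and value of joint tray below 0.07 m), for 0.1 s.
At the end, for the whole second after the job is handed in: The tray is shut beyond the tooth (slide over 81 mm, which with the bar down is possible only with the tooth in the notch), the bar lies level in its notch (under 0.02 rad), the tray is at rest and the bar is released (value of joint tray above 0.081 m and value of joint latch_bar below 0.02 rad and velocity of joint tray between -0.005 and 0.005 m/s and contact force between latch_bar and the fingers below 0.1 N); the robot touches nothing.
It fails at once if the bar is forced against the keeper tooth (over 15 N) (contact force between latch_bar and dock above 15 N).
It fails at once if the tray is rammed onto the buffer (over 22 N between tray and dock) (contact force between tray and dock above 22 N).
It fails at once if a bystander is shifted by more than 30 mm (distance of any of self_inking_stamp, correction_fluid, glue_stick, lancet_box, stapler from where it was at the start of the episode above 0.03 m).
It also fails if it takes over 61 s, if anything falls off the work surface, if the arm or the gripper's body presses on something with over 40 N, if the wrist force passes 120 N, or if a joint passes its speed limit or range.

## Working session

There is one attempt and no reset: what is moved stays moved. The work goes in short steps, Python scripts to look and compute and a tool call to move; the robot and the scene stay as the last step left them, time stands still between calls to the robot, and variables do not carry over. Pictures are saved under pics/ and viewed, and the job is handed in when it is done.

Besides the shell and the picture viewer there is one more tool, called after "Emit:" as name(argument=value, ...), one argument or row to a line, values as JSON. step_arm: Moves the arm, as the interface text tells. Its arguments: {"type":"object","properties":{"moves":{"type":"array"}},"required":["moves"]}

```bash
ls; mkdir -p pics
python3 - <<'E'
from plant import *
import cv2
print(state())
for n in ["scene","top","wrist"]:
    p,d=grab_frame(n); cv2.imwrite(f"pics/a_{n}.png",p[:,:,::-1])
    i=camera_info(n); print(n,i)
E
```

```text
pics
{'time': 0.0, 'joint_pos': array([ 1.11796778e+00,  5.33468632e-02,  1.61428810e+00,  1.92874648e-06,
        1.47600367e+00, -1.19000158e-01]), 'joint_vel': array([-0.00043385,  0.0008856 , -0.00093318,  0.000314  , -0.00094012,
        0.00054044]), 'joint_efforts': array([-1.57846298e-03, -3.93694746e+01, -3.70169842e+01, -3.12824031e-04,
        7.54898036e-03, -2.77726642e-08]), 'tool_pos': array([0.20451443, 0.58993432, 0.23007274]), 'tool_rot': array([-2.89440166e-04,  1.66140227e-01,  9.86101606e-01, -9.81191519e-04]), 'contact_force': array([ 0.35312307, -0.05324332,  0.18506527]), 'ft_torque': array([ 0.02798947, -0.01746792, -0.03580007]), 'gripper_width': 0.9990497896853582}
scene {'intrinsics': array([[474.99460249,   0.        , 321.65258319],
       [  0.        , 474.99460249, 204.33960745],
       [  0.        ,   0.        ,   1.        ]]), 'dist_coeffs': array([-0.03404627,  0.        ,  0.        ,  0.        ,  0.        ]), 'world_from_camera': array([[ 0.46996684, -0.61539083,  0.63279167, -0.50907918],
       [-0.88253017, -0.34098165,  0.32383949, -0.51
[... 590 characters left out ...]
    [ 7.90877116e-04, -1.57711937e-01, -9.87484845e-01,
         1.14424090e+00],
       [ 0.00000000e+00,  0.00000000e+00,  0.00000000e+00,
         1.00000000e+00]])}
wrist {'intrinsics': array([[321.08600971,   0.        , 318.45815064],
       [  0.        , 321.08600971, 201.67372593],
       [  0.        ,   0.        ,   1.        ]]), 'dist_coeffs': array([-0.00168083,  0.        ,  0.        ,  0.        ,  0.        ]), 'world_from_camera': array([[ 0.3284072 ,  0.8973972 ,  0.29466418,  0.13002646],
       [ 0.94453321, -0.31122671, -0.10485677,  0.61681604],
       [-0.00239081,  0.31275582, -0.94983055,  0.37229453],
       [ 0.        ,  0.        ,  0.        ,  1.        ]])}
```

View pics/a_scene.png

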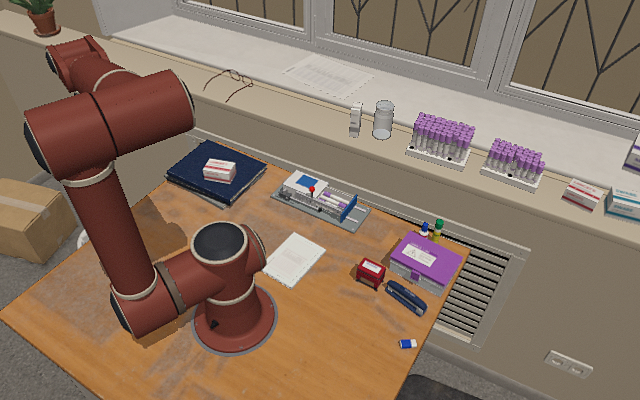

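View pics/a_top.png

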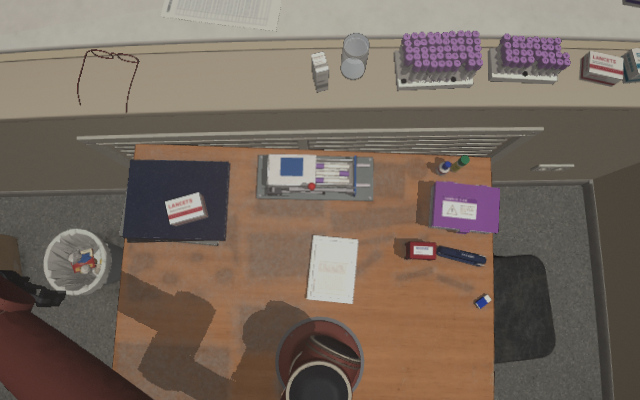

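View pics/a_wrist.png

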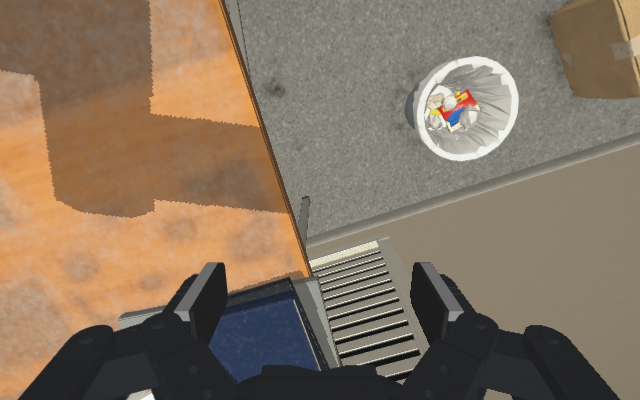

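The top view shows the dock at about (315,178). The hood is on the left (world +y) and the red ball at about (311,186). Next I'll measure both.

```bash
cat > h.py <<'E'
from plant import *
import numpy as np, cv2
def pts(cam,uv,dep):
    i=camera_info(cam); n=cv2.undistortPoints(np.array(uv,np.float64).reshape(-1,1,2),i["intrinsics"],i["dist_coeffs"]).reshape(-1,2)
    c=np.c_[n,np.ones(len(n))]*np.array(dep)[:,None]
    T=i["world_from_camera"]; return c@T[:3,:3].T+T[:3,3]
def cloud(cam,d,mask):
    m=mask&(d>0); v,u=np.nonzero(m); return pts(cam,np.c_[u,v],d[v,u]),np.c_[u,v]
E
python3 - <<'E'
from h import *
for n in ["top","scene"]:
    p,d=grab_frame(n)
    for q in ["latch_ball","dock","tray","latch_bar"]:
        for r in cut_out(n,q)[:2]:
            P,_=cloud(n,d,r["mask"])
            print(n,q,round(r["conf"],2),np.round(r["point"],1),r["mask"].sum(),np.round(np.median(P,0),4) if len(P) else None)
            if q=="dock":
                hi=P[(P[:,2]<.02)]; print(cv2.minAreaRect(P[:,:2].astype(np.float32)),cv2.minAreaRect(hi[:,:2].astype(np.float32)))
            if q=="latch_ball": print(np.round(P[P[:,2].argmax()],4),np.round(P.min(0),4),np.round(P.max(0),4))
    if n=="top": cv2.imwrite("pics/b_top.png",cv2.resize(p[140:215,240:390],None,fx=5,fy=5,interpolation=cv2.INTER_CUBIC)[:,:,::-1])
    else: cv2.imwrite("pics/b_scene.png",cv2.resize(p[160:240,260:380],None,fx=6,fy=6,interpolation=cv2.INTER_CUBIC)[:,:,::-1])
E
```

```text
top latch_ball 0.81 [307.4 190.3] 277 [0.4441 0.0098 0.061 ]
[0.4445 0.0119 0.1099] [ 0.436  -0.0911  0.0072] [0.4626 0.0735 0.1099]
top dock 0.67 [315.4 177.8] 4961 [0.4803 0.0036 0.0312]
((0.48835229873657227, 0.0041899532079696655), (0.31714895367622375, 0.12225979566574097), 87.7138442993164) ((0.48835229873657227, 0.0041899532079696655), (0.31714895367622375, 0.12225979566574097), 87.7138442993164)
top tray 0.74 [334.4 180.8] 1430 [ 0.4848 -0.049   0.0327]
top latch_bar 0.57 [313.1 189.4] 277 [0.4438 0.0071 0.0612]
scene latch_ball 0.6 [310.4 200.3] 222 [0.4442 0.008  0.0591]
[0.4385 0.0057 0.1129] [ 0.4345 -0.0747  0.025 ] [0.4642 0.0708 0.1129]
scene dock 0.84 [319.8 201.9] 3093 [ 0.4642 -0.0043  0.0287]
((0.5227293968200684, 0.015971019864082336), (0.3490695357322693, 0.19659896194934845), 87.7468490600586) ((0.5227293968200684, 0.015971019864082336), (0.3490695357322693, 0.19659896194934845), 87.7468490600586)
scene tray 0.81 [332.3 202.9] 1005 [ 0.4838 -0.0396  0.0377]
scene tray 0.61 [308.6 197.8] 195 [0.4442 0.0133 0.06  ]
scene latch_bar 0.7 [309.3 199.1] 222 [0.4441 0.008  0.0591]
```

View pics/b_top.png

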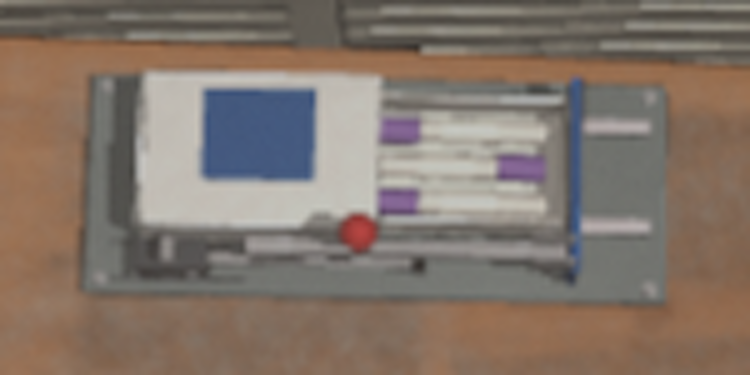

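View pics/b_scene.png

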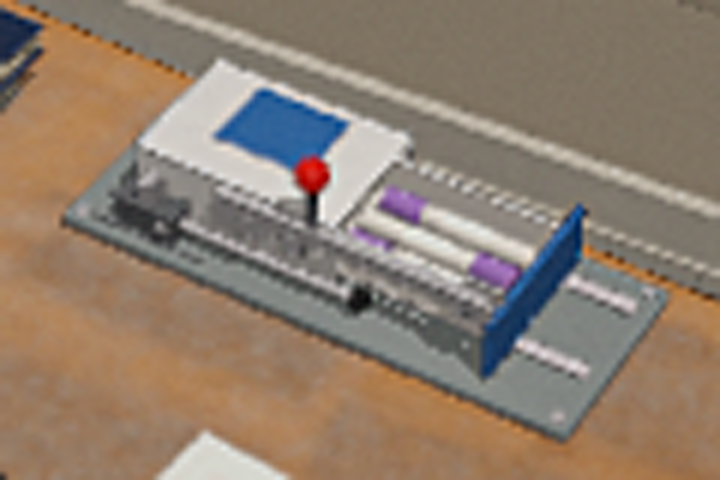

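Run:
```python
from h import *
for n in ["top","scene"]:
    p,d=grab_frame(n); c=p.astype(int)
    m=(c[...,0]>120)&(c[...,1]<70)&(c[...,2]<70)
    P,uv=cloud(n,d,m); k=(np.hypot(P[:,0]-.444,P[:,1]-.01)<.04)&(P[:,2]>.07); P=P[k]; uv=uv[k]
    print(n,len(P),uv.mean(0),np.round(P.mean(0),4))
    i=camera_info(n)["world_from_camera"][:3,3]
    ray=P.mean(0)-i; ray/=np.linalg.norm(ray)
    # centroid ray intersect z=.098
    print(np.round(i+ray*((.098-i[2])/ray[2]),4), np.round(P.mean(0)+ray*.0067,4))
    # hood top, blue plate
    m=(d>0); Q,_=cloud(n,d,m)
    H=Q[(abs(Q[:,0]-.49)<.08)&(abs(Q[:,1]-0)<.17)]
    t=H[(abs(H[:,2]-.058)<.004)&(H[:,0]>.452)]; print("hood",cv2.minAreaRect(t[:,:2].astype(np.float32)),np.median(t[:,2]))
    b=H[(abs(H[:,2]-.010)<.005)]; print("plate",cv2.minAreaRect(b[:,:2].astype(np.float32)),np.median(b[:,2]))
s=state();R=cv2.Rodrigues
print(s["tool_pos"])
```

```text
top 34 [311.14705882 185.97058824] [0.443  0.0117 0.1051]
[0.4445 0.0118 0.098 ] [0.4444 0.0118 0.0986]
hood ((0.4966939091682434, 0.013332054018974304), (0.2343694567680359, 0.08241425454616547), 88.12347412109375) 0.057878947052848906
plate ((0.4856716990470886, 0.002984285354614258), (0.14194142818450928, 0.3258926570415497), 0.7030415534973145) 0.009679537725535758
scene 23 [311.69565217 188.69565217] [0.4434 0.0094 0.1043]
[0.4493 0.0127 0.098 ] [0.4477 0.0118 0.0998]
hood ((0.4975026249885559, 0.011679261922836304), (0.23524782061576843, 0.0914289802312851), 87.90630340576172) 0.058317549502336585
plate ((0.4842408299446106, -0.0006374269723892212), (0.3338192105293274, 0.14733530580997467), 89.15858459472656) 0.009838921251192345
[0.20476159 0.59050968 0.23134559]
```

```bash
cat >> h.py <<'E'
from scipy.spatial.transform import Rotation as Ro
def Rt(q): return Ro.from_quat([q[1],q[2],q[3],q[0]])
def plan(target,ydeg,n):
    s=state(); R=Rt(s["tool_rot"]); p=s["tool_pos"]
    a=np.radians(ydeg); y=np.array([np.cos(a),np.sin(a),0]); z=np.array([0,0,-1.]); x=np.cross(y,z)
    Rg=Ro.from_matrix(np.c_[x,y,z]); rv=(R.inv()*Rg).as_rotvec()
    print("rotvec",rv)
    step=(np.array(target)-p)/n
    for i in range(n):
        Ri=R*Ro.from_rotvec(rv*i/n); print(np.round(Ri.inv().apply(step),3).tolist(),np.round(rv/n,3).tolist())
def show():
    s=state(); R=Rt(s["tool_rot"]).as_matrix(); print(s["time"],np.round(s["tool_pos"],4),"ydeg",np.degrees(np.arctan2(R[1,1],R[0,1])),"z",np.round(R[:,2],3),np.round(s["contact_force"],2),round(s["gripper_width"],3))
E
python3 -c "
from h import *
plan([0.445,0.0118,0.2],-2.1,16)"
```

```text
rotvec [ 7.93336872e-05 -5.14601984e-05  1.27363596e+00]
[-0.026, -0.029, 0.002] [0.0, -0.0, 0.08]
[-0.028, -0.027, 0.002] [0.0, -0.0, 0.08]
[-0.03, -0.025, 0.002] [0.0, -0.0, 0.08]
[-0.032, -0.022, 0.002] [0.0, -0.0, 0.08]
[-0.034, -0.02, 0.002] [0.0, -0.0, 0.08]
[-0.035, -0.017, 0.002] [0.0, -0.0, 0.08]
[-0.037, -0.014, 0.002] [0.0, -0.0, 0.08]
[-0.038, -0.011, 0.002] [0.0, -0.0, 0.08]
[-0.038, -0.008, 0.002] [0.0, -0.0, 0.08]
[-0.039, -0.005, 0.002] [0.0, -0.0, 0.08]
[-0.039, -0.002, 0.002] [0.0, -0.0, 0.08]
[-0.039, 0.001, 0.002] [0.0, -0.0, 0.08]
[-0.039, 0.004, 0.002] [0.0, -0.0, 0.08]
[-0.038, 0.007, 0.002] [0.0, -0.0, 0.08]
[-0.038, 0.01, 0.002] [0.0, -0.0, 0.08]
[-0.037, 0.013, 0.002] [0.0, -0.0, 0.08]
```

Emit:
step_arm(
  moves=[
    [-0.026, -0.029, 0.002, 0, 0, 0.08, 0.0854],
    [-0.028, -0.027, 0.002, 0, 0, 0.08, 0.0854],
    [-0.03, -0.025, 0.002, 0, 0, 0.08, 0.0854],
    [-0.032, -0.022, 0.002, 0, 0, 0.08, 0.0854],
    [-0.034, -0.02, 0.002, 0, 0, 0.08, 0.0854],
    [-0.035, -0.017, 0.002, 0, 0, 0.08, 0.0854],
    [-0.037, -0.014, 0.002, 0, 0, 0.08, 0.0854],
    [-0.038, -0.011, 0.002, 0, 0, 0.08, 0.0854],
  ],
)

```text
time: 1.55
tool_pos: [0.3243, 0.2995, 0.2155]
tool_rot: [0.0, 0.469, 0.883, 0.0]
contact_force: [1.4, -0.1, 0.5]
gripper_width: 0.999
```

Emit:
step_arm(
  moves=[
    [-0.038, -0.008, 0.002, 0, 0, 0.08, 0.0854],
    [-0.039, -0.005, 0.002, 0, 0, 0.08, 0.0854],
    [-0.039, -0.002, 0.002, 0, 0, 0.08, 0.0854],
    [-0.039, 0.001, 0.002, 0, 0, 0.08, 0.0854],
    [-0.039, 0.004, 0.002, 0, 0, 0.08, 0.0854],
    [-0.038, 0.007, 0.002, 0, 0, 0.08, 0.0854],
    [-0.038, 0.01, 0.002, 0, 0, 0.08, 0.0854],
    [-0.037, 0.013, 0.002, 0, 0, 0.08, 0.0854],
  ],
)

```text
time: 2.35
tool_pos: [0.4409, 0.0092, 0.1996]
tool_rot: [0.0, 0.723, 0.69, 0.0]
contact_force: [1.5, -0.5, 0.2]
gripper_width: 0.999
```

Run:
```python
from h import *
show()
n="wrist"; p,d=grab_frame(n); show()
c=p.astype(int)
m=(c[...,0]>120)&(c[...,1]<70)&(c[...,2]<70)
P,uv=cloud(n,d,m); k=(np.hypot(P[:,0]-.444,P[:,1]-.01)<.04)&(P[:,2]>.07); P=P[k]
if len(P):
    i=camera_info(n)["world_from_camera"][:3,3]; ray=P.mean(0)-i; ray/=np.linalg.norm(ray)
    print(len(P),uv[k].mean(0),P.mean(0),i+ray*((.098-i[2])/ray[2]),P.mean(0)+ray*.0067)
cv2.imwrite("pics/c_wrist.png",p[:,:,::-1])
plan([0.445,0.0118,0.15],-2.1,2)
```

```text
2.35 [0.4409 0.0092 0.1996] ydeg -2.6684083328031405 z [ 0.001 -0.    -1.   ] [ 1.53 -0.47  0.22] 0.999
2.4 [0.4423 0.0048 0.1994] ydeg -3.0399563637443334 z [ 0.002 -0.004 -1.   ] [-0.53 -3.44  0.6 ] 1.004
412 [325.86165049 200.31796117] [0.44948077 0.00748452 0.10433226] [0.44953216 0.00538778 0.098     ] [0.44953239 0.00537852 0.09797206]
rotvec [ 0.00178916  0.00415395 -0.01640908]
[0.004, 0.001, 0.025] [0.001, 0.002, -0.008]
[0.004, 0.001, 0.025] [0.001, 0.002, -0.008]
```

View pics/c_wrist.png

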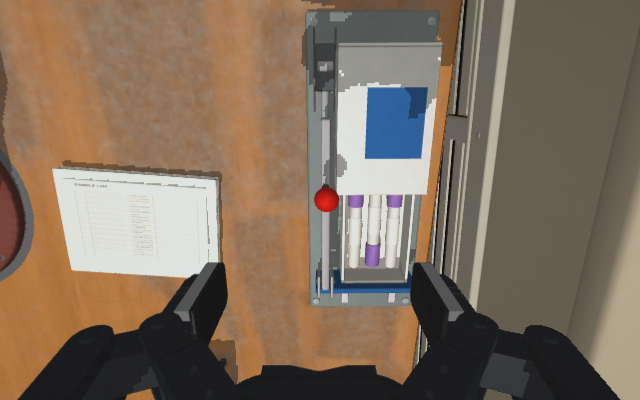

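The wrist view shows the ball at (326,200), the bar running up the image and the keeper near (324,55). The arm was still settling when it was taken, so I'll repeat it at rest and zoom in on the keeper.

Emit:
step_arm(
  moves=[
    [0.004, 0.001, 0.02, 0, 0, -0.01, 0.0854],
    [0, 0, 0, 0, 0, 0, 0.0854],
    [0, 0, 0, 0, 0, 0, 0.0854],
  ],
)

```text
time: 2.7
tool_pos: [0.4412, 0.015, 0.1791]
tool_rot: [-0.0, 0.719, 0.696, -0.0]
contact_force: [-0.3, 0.4, 0.5]
gripper_width: 0.997
```

Run:
```python
from h import *
show()
n="wrist"; p,d=grab_frame(n); show()
c=p.astype(int)
m=(c[...,0]>120)&(c[...,1]<70)&(c[...,2]<70)
P,uv=cloud(n,d,m); k=(np.hypot(P[:,0]-.444,P[:,1]-.01)<.04)&(P[:,2]>.07); P=P[k]
i=camera_info(n)["world_from_camera"][:3,3]; ray=P.mean(0)-i; ray/=np.linalg.norm(ray)
print(len(P),uv[k].mean(0),i,i+ray*((.098-i[2])/ray[2]),P.mean(0)+ray*.0067)
np.savez("w1.npz",p=p,d=d,T=camera_info(n)["world_from_camera"])
cv2.imwrite("pics/d_wrist.png",cv2.resize(p[0:130,280:410],None,fx=4.5,fy=4.5,interpolation=cv2.INTER_CUBIC)[:,:,::-1])
```

```text
2.7 [0.4412 0.015  0.1791] ydeg -1.8653357213918165 z [-0.001  0.    -1.   ] [-0.33  0.41  0.5 ] 0.997
2.75 [0.4417 0.0151 0.1798] ydeg -1.8453380308436726 z [ 0. -0. -1.] [ 0.43 -0.22 -0.01] 0.997
468 [326.53205128 216.65598291] [0.44545045 0.09562663 0.32172027] [0.44867255 0.00979993 0.098     ] [0.44865775 0.0101942  0.09902774]
```

View pics/d_wrist.png

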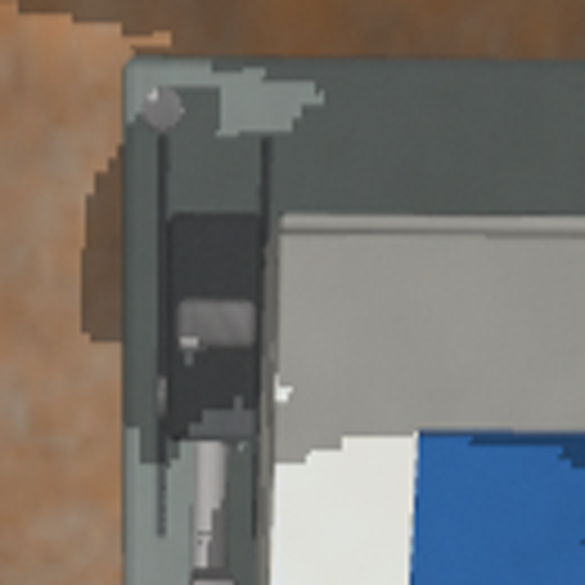

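Run:
```python
from h import *
z=np.load("w1.npz"); T=z["T"]
r=pts("wrist",[[327.8,71.8]],[1.])
o=T[:3,3]; v=r[0]-camera_info("wrist")["world_from_camera"][:3,3]
print("tooth",o+v*((.048-o[2])/v[2]), "depth pt", pts("wrist",[[327.8,71.8]],[z["d"][72,328]]))
plan([.447,.0105,.12],-2.1,3)
```

```text
tooth [0.45349335 0.11330129 0.048     ] depth pt [[0.45351536 0.11334965 0.04725114]]
rotvec [0.00036024 0.00011218 0.00444467]
[-0.001, 0.002, 0.02] [0.0, 0.0, 0.001]
[-0.001, 0.002, 0.02] [0.0, 0.0, 0.001]
[-0.001, 0.002, 0.02] [0.0, 0.0, 0.001]
```

Emit:
step_arm(
  moves=[
    [-0.001, 0.002, 0.02, 0, 0, 0, 0.0854],
    [-0.001, 0.002, 0.02, 0, 0, 0, 0.0854],
    [-0.002, 0.002, 0.015, 0, 0, 0.004, 0.0854],
    [0, 0, 0, 0, 0, 0, 0.0854],
    [0, 0, 0, 0, 0, 0, 0.0854],
  ],
)

```text
time: 3.25
tool_pos: [0.4479, 0.0109, 0.1253]
tool_rot: [0.0, 0.72, 0.694, 0.0]
contact_force: [-0.6, 0.0, -0.1]
gripper_width: 1.0
```

Run:
```python
from h import *
show()
n="wrist"; p,d=grab_frame(n); show()
c=p.astype(int)
m=(c[...,0]>120)&(c[...,1]<70)&(c[...,2]<70)
P,uv=cloud(n,d,m); k=(np.hypot(P[:,0]-.444,P[:,1]-.01)<.04)&(P[:,2]>.07); P=P[k]
i=camera_info(n)["world_from_camera"][:3,3]; ray=P.mean(0)-i; ray/=np.linalg.norm(ray)
print(len(P),uv[k].mean(0),i,i+ray*((.098-i[2])/ray[2]),P.mean(0)+ray*.0067)
cv2.imwrite("pics/e_wrist.png",p[:,:,::-1])
```

```text
3.25 [0.4479 0.0109 0.1253] ydeg -2.073713736809895 z [ 0.001 -0.    -1.   ] [-0.58  0.02 -0.07] 1.0
3.3 [0.4483 0.0108 0.1258] ydeg -2.077999430278137 z [ 0.002 -0.    -1.   ] [-0.61  0.7   0.56] 1.0
773 [316.91979301 243.71280724] [0.4521472  0.09133201 0.26772067] [0.44855497 0.00955049 0.098     ] [0.44857809 0.0100769  0.09909244]
```

View pics/e_wrist.png

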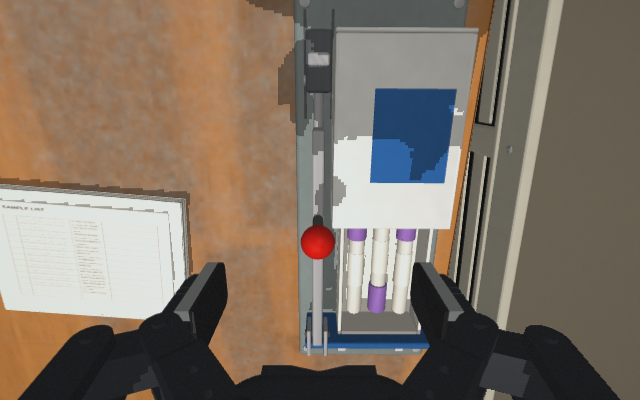

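The ball, at column 317, is centred between the pads. I'll descend and close.

Emit:
step_arm(
  moves=[
    [0, 0, 0.02, 0, 0, 0, 0.0854],
    [-0.001, 0, 0.02, 0, 0, 0, 0.0854],
    [0, 0, 0.005, 0, 0, 0, 0.06],
    [0, 0, 0, 0, 0, 0, 0.04],
    [0, 0, 0, 0, 0, 0, 0.03],
    [0, 0, 0, 0, 0, 0, 0.024],
  ],
)

```text
time: 3.9
tool_pos: [0.4485, 0.0095, 0.0808]
tool_rot: [0.001, 0.72, 0.694, 0.001]
contact_force: [-0.5, -0.1, -0.3]
gripper_width: 0.328
```

Emit:
step_arm(
  moves=[
    [0, 0, 0, 0, 0, 0, 0.015],
    [0, 0, 0, 0, 0, 0, 0.01],
    [0, 0, 0, 0, 0, 0, 0.01],
    [0, 0, 0, 0, 0, 0, 0.01],
  ],
)

```text
time: 4.3
tool_pos: [0.4473, 0.0096, 0.0808]
tool_rot: [-0.0, 0.72, 0.694, -0.0]
contact_force: [-5.5, 0.2, 7.9]
gripper_width: 0.193
```

Run:
```python
from h import *
show()
n="wrist"; p,d=grab_frame(n); show()
cv2.imwrite("pics/f_wrist.png",p[:,:,::-1])
```

```text
4.3 [0.4473 0.0096 0.0808] ydeg -2.1072756109049924 z [-0.001 -0.    -1.   ] [-5.49  0.22  7.88] 0.193
4.35 [0.4473 0.0096 0.0808] ydeg -2.1118233742685453 z [-0.001 -0.    -1.   ] [-6.02 -0.22  7.16] 0.196
```

View pics/f_wrist.png

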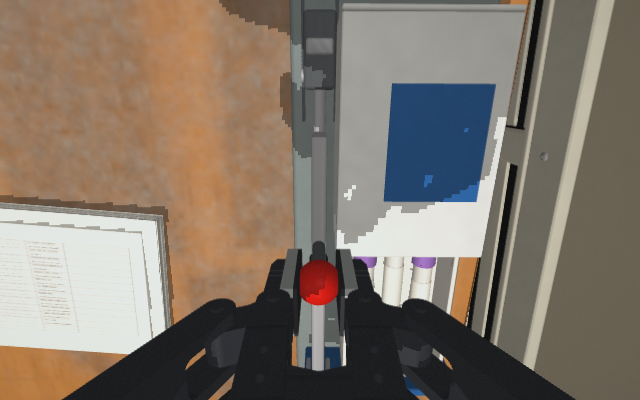

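Emit:
step_arm(
  moves=[
    [-0.001, 0, -0.0025, 0, 0, 0, 0.01],
    [-0.001, 0, -0.0025, 0, 0, 0, 0.01],
    [-0.0025, 0, -0.005, 0, 0, 0, 0.01],
    [-0.0025, 0, -0.0045, 0, 0, 0, 0.01],
    [-0.003, 0, -0.0045, 0, 0, 0, 0.01],
    [0, 0, 0, 0, 0, 0, 0.01],
    [0, 0, 0, 0, 0, 0, 0.01],
  ],
)

```text
time: 5.05
tool_pos: [0.4468, -0.0007, 0.0981]
tool_rot: [-0.0, 0.72, 0.694, -0.0]
contact_force: [-0.1, -0.0, -3.9]
gripper_width: 0.194
```

Run:
```python
from h import *
show()
for n in ["wrist","scene"]:
    p,d=grab_frame(n); show()
    cv2.imwrite(f"pics/g_{n}.png",p[:,:,::-1] if n=="wrist" else cv2.resize(p[140:250,250:390],None,fx=5,fy=5,interpolation=cv2.INTER_CUBIC)[:,:,::-1])
```

```text
5.05 [ 0.4468 -0.0007  0.0981] ydeg -2.127477857497198 z [-0.001 -0.    -1.   ] [-0.13 -0.03 -3.94] 0.194
5.1 [ 0.4468 -0.0007  0.098 ] ydeg -2.1233086771352125 z [-0.001 -0.    -1.   ] [-0.97 -0.39 -3.15] 0.191
5.15 [ 0.4468 -0.0006  0.0979] ydeg -2.118475104477167 z [-0.001 -0.    -1.   ] [-0.5  -0.59 -4.37] 0.193
```

View pics/g_wrist.png

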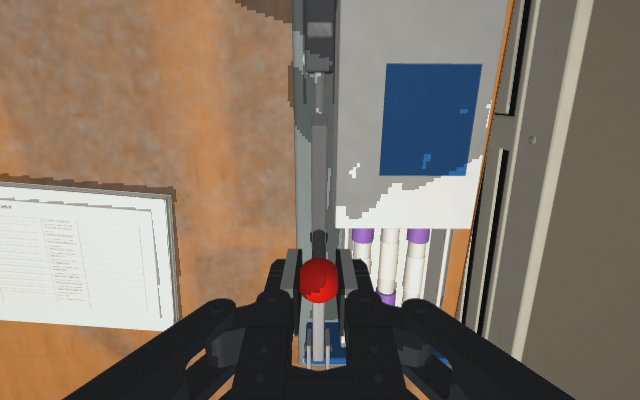

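View pics/g_scene.png

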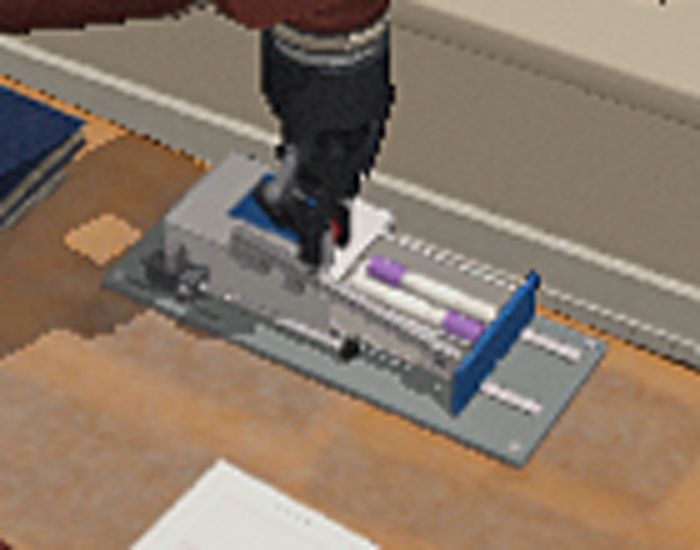

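Emit:
step_arm(
  moves=[
    [0.004, 0, -0.001, 0, 0, 0, 0.01],
    [0.008, 0, 0, 0, 0, 0, 0.01],
    [0.01, 0, 0, 0, 0, 0, 0.01],
    [0.01, 0, 0, 0, 0, 0, 0.01],
    [0.01, 0, 0, 0, 0, 0, 0.01],
    [0.01, 0, 0, 0, 0, 0, 0.01],
    [0.006, 0, 0, 0, 0, 0, 0.01],
    [0, 0, 0, 0, 0, 0, 0.01],
  ],
)

```text
time: 5.95
tool_pos: [0.4492, 0.0579, 0.0989]
tool_rot: [0.0, 0.72, 0.694, -0.0]
contact_force: [0.8, -0.7, -5.1]
gripper_width: 0.189
```

Emit:
step_arm(
  moves=[
    [0.002, 0, 0, 0, 0, 0, 0.01],
    [0.002, 0, 0, 0, 0, 0, 0.01],
    [0.002, 0, 0, 0, 0, 0, 0.01],
    [0, 0, 0, 0, 0, 0, 0.01],
  ],
)

```text
time: 6.35
tool_pos: [0.4495, 0.0639, 0.0994]
tool_rot: [-0.0, 0.72, 0.694, 0.0]
contact_force: [-1.3, -1.7, -6.0]
gripper_width: 0.195
```

```bash
python3 -c "
from h import *
show()
n='wrist'; p,d=grab_frame(n); show()
cv2.imwrite('pics/h_wrist.png',p[:,:,::-1])"
```

```text
6.35 [0.4495 0.0639 0.0994] ydeg -2.122404810953888 z [ 0.     0.001 -1.   ] [-1.32 -1.72 -5.96] 0.195
6.4 [0.4495 0.0639 0.0995] ydeg -2.12184997587374 z [ 0.     0.001 -1.   ] [ 0.53 -1.37 -4.99] 0.195
```

View pics/h_wrist.png

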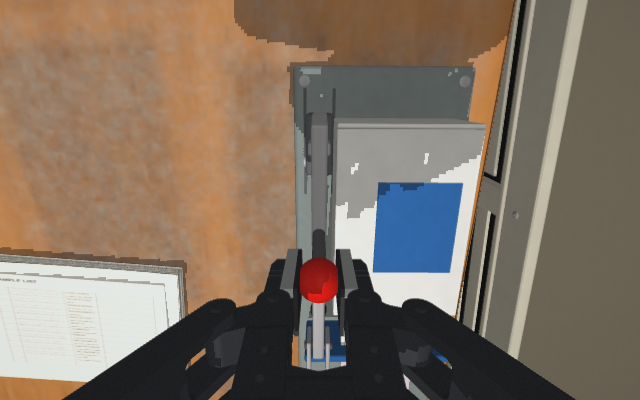

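Emit:
step_arm(
  moves=[
    [0.002, 0, 0, 0, 0, 0, 0.01],
    [0.002, 0, 0, 0, 0, 0, 0.01],
    [0.0015, 0, 0, 0, 0, 0, 0.01],
    [0.0015, 0, 0, 0, 0, 0, 0.01],
  ],
)

```text
time: 6.8
tool_pos: [0.4498, 0.0707, 0.0993]
tool_rot: [0.0, 0.72, 0.694, 0.0]
contact_force: [0.5, -2.2, -5.9]
gripper_width: 0.194
```

Emit:
step_arm(
  moves=[
    [0.001, 0, 0, 0, 0, 0, 0.01],
    [0.001, 0, 0, 0, 0, 0, 0.01],
    [0, 0, 0, 0, 0, 0, 0.01],
  ],
)

```text
time: 7.1
tool_pos: [0.4498, 0.0729, 0.0994]
tool_rot: [-0.0, 0.72, 0.694, 0.0]
contact_force: [0.1, -1.5, -5.2]
gripper_width: 0.191
```

Emit:
step_arm(
  moves=[
    [0.001, 0, 0, 0, 0, 0, 0.01],
    [0.001, 0, 0, 0, 0, 0, 0.01],
    [0, 0, 0, 0, 0, 0, 0.01],
  ],
)

```text
time: 7.4
tool_pos: [0.45, 0.0747, 0.0994]
tool_rot: [-0.0, 0.72, 0.694, 0.0]
contact_force: [1.2, -1.9, -4.9]
gripper_width: 0.196
```

Emit:
step_arm(
  moves=[
    [0.001, 0, 0, 0, 0, 0, 0.01],
    [0.001, 0, 0, 0, 0, 0, 0.01],
    [0, 0, 0, 0, 0, 0, 0.01],
  ],
)

```text
time: 7.7
tool_pos: [0.4499, 0.0762, 0.0991]
tool_rot: [0.0, 0.72, 0.694, -0.0]
contact_force: [1.3, -4.9, -6.4]
gripper_width: 0.198
```

Emit:
step_arm(
  moves=[
    [0.001, 0, 0, 0, 0, 0, 0.01],
    [0, 0, 0, 0, 0, 0, 0.01],
  ],
)

```text
time: 7.9
tool_pos: [0.45, 0.077, 0.099]
tool_rot: [0.0, 0.72, 0.694, -0.0]
contact_force: [1.5, -5.8, -7.4]
gripper_width: 0.195
```

Emit:
step_arm(
  moves=[
    [0.001, 0, 0, 0, 0, 0, 0.01],
    [0, 0, 0, 0, 0, 0, 0.01],
  ],
)

```text
time: 8.1
tool_pos: [0.45, 0.0777, 0.0989]
tool_rot: [0.001, 0.72, 0.694, -0.001]
contact_force: [1.2, -6.4, -7.7]
gripper_width: 0.193
```

Emit:
step_arm(
  moves=[
    [0.001, 0, 0, 0, 0, 0, 0.01],
    [0.001, 0, 0, 0, 0, 0, 0.01],
    [0, 0, 0, 0, 0, 0, 0.01],
  ],
)

```text
time: 8.4
tool_pos: [0.45, 0.0791, 0.0986]
tool_rot: [0.001, 0.72, 0.694, -0.001]
contact_force: [3.7, -8.5, -9.9]
gripper_width: 0.194
```

```bash
python3 -c "
from h import *
show()
for n in ['wrist','scene']:
  p,d=grab_frame(n); show()
  cv2.imwrite(f'pics/i_{n}.png',p[:,:,::-1] if n=='wrist' else cv2.resize(p[140:250,250:390],None,fx=5,fy=5,interpolation=cv2.INTER_CUBIC)[:,:,::-1])"
```

```text
8.4 [0.45   0.0791 0.0986] ydeg -2.114320245609928 z [-0.    -0.004 -1.   ] [ 3.66 -8.47 -9.91] 0.194
8.45 [0.45   0.0791 0.0986] ydeg -2.114266988400111 z [-0.    -0.003 -1.   ] [ 2.74 -8.6  -9.83] 0.196
8.5 [0.45   0.0791 0.0986] ydeg -2.1189400669212053 z [-0.    -0.003 -1.   ] [ 3.22 -8.93 -9.23] 0.194
```

View pics/i_scene.png

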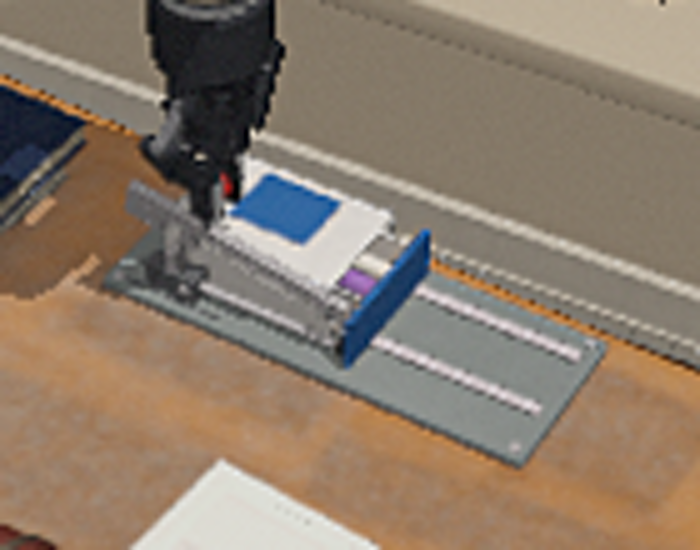

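The scene view shows the bar raised over the keeper and the tray in the dock. The push reads about 8.7 N including friction, so the buffer carries roughly 7–8 N. Now I'll lower the bar along its arc.

Emit:
step_arm(
  moves=[
    [0.001, 0, 0.0015, 0, 0, 0, 0.01],
    [0.001, 0, 0.0015, 0, 0, 0, 0.01],
    [0.001, 0, 0.0015, 0, 0, 0, 0.01],
    [0.001, 0, 0.0015, 0, 0, 0, 0.01],
    [0, 0, 0, 0, 0, 0, 0.01],
  ],
)

```text
time: 9.0
tool_pos: [0.4502, 0.0829, 0.0927]
tool_rot: [0.001, 0.72, 0.694, -0.002]
contact_force: [2.8, -10.9, -9.4]
gripper_width: 0.196
```

Emit:
step_arm(
  moves=[
    [0.0005, 0, 0.001, 0, 0, 0, 0.01],
    [0.0005, 0, 0.001, 0, 0, 0, 0.01],
    [0, 0, 0, 0, 0, 0, 0.01],
  ],
)

```text
time: 9.3
tool_pos: [0.4503, 0.0839, 0.0909]
tool_rot: [0.001, 0.72, 0.694, -0.002]
contact_force: [0.9, -9.6, -7.4]
gripper_width: 0.193
```

Emit:
step_arm(
  moves=[
    [0.0005, 0, 0.001, 0, 0, 0, 0.01],
    [0.0005, 0, 0.001, 0, 0, 0, 0.01],
    [0, 0, 0, 0, 0, 0, 0.01],
  ],
)

```text
time: 9.6
tool_pos: [0.4503, 0.0849, 0.089]
tool_rot: [0.001, 0.72, 0.694, -0.002]
contact_force: [1.7, -10.0, -7.0]
gripper_width: 0.19
```

Emit:
step_arm(
  moves=[
    [0.0005, 0, 0.001, 0, 0, 0, 0.01],
    [0, 0, 0, 0, 0, 0, 0.01],
  ],
)

```text
time: 9.8
tool_pos: [0.4503, 0.0853, 0.0881]
tool_rot: [0.001, 0.72, 0.694, -0.002]
contact_force: [1.8, -10.6, -6.7]
gripper_width: 0.193
```

θ is now about 0.074, below the 0.09 the bar would read lying on the tooth, and there is no upward reaction. The tooth is entering the notch.

Emit:
step_arm(
  moves=[
    [0.0004, 0, 0.001, 0, 0, 0, 0.01],
    [0.0004, 0, 0.001, 0, 0, 0, 0.01],
    [0, 0, 0, 0, 0, 0, 0.01],
  ],
)

```text
time: 10.1
tool_pos: [0.4504, 0.0862, 0.0862]
tool_rot: [0.001, 0.72, 0.694, -0.001]
contact_force: [1.0, -9.5, -5.5]
gripper_width: 0.195
```

Emit:
step_arm(
  moves=[
    [0.0004, 0, 0.001, 0, 0, 0, 0.01],
    [0.0004, 0, 0.001, 0, 0, 0, 0.01],
    [0, 0, 0, 0, 0, 0, 0.01],
  ],
)

```text
time: 10.4
tool_pos: [0.4505, 0.0871, 0.0844]
tool_rot: [0.001, 0.72, 0.694, -0.001]
contact_force: [-0.2, -8.7, -5.9]
gripper_width: 0.194
```

Emit:
step_arm(
  moves=[
    [0.0004, 0, 0.001, 0, 0, 0, 0.01],
    [0.0004, 0, 0.001, 0, 0, 0, 0.01],
    [0, 0, 0, 0, 0, 0, 0.01],
  ],
)

```text
time: 10.7
tool_pos: [0.4505, 0.088, 0.0825]
tool_rot: [0.001, 0.72, 0.694, -0.001]
contact_force: [-0.2, -9.6, -5.0]
gripper_width: 0.196
```

Emit:
step_arm(
  moves=[
    [0.0003, 0, 0.001, 0, 0, 0, 0.01],
    [0, 0, 0.0005, 0, 0, 0, 0.01],
    [0, 0, 0, 0, 0, 0, 0.01],
  ],
)

```text
time: 11.0
tool_pos: [0.4505, 0.0884, 0.0814]
tool_rot: [0.001, 0.72, 0.694, -0.001]
contact_force: [-2.0, -7.9, -2.7]
gripper_width: 0.194
```

Emit:
step_arm(
  moves=[
    [-0.0005, 0, 0, 0, 0, 0, 0.01],
    [-0.0005, 0, 0, 0, 0, 0, 0.01],
    [0, 0, 0, 0, 0, 0, 0.01],
  ],
)

```text
time: 11.3
tool_pos: [0.4505, 0.0878, 0.0814]
tool_rot: [0.001, 0.72, 0.694, -0.001]
contact_force: [-0.9, -6.0, -2.5]
gripper_width: 0.194
```

Emit:
step_arm(
  moves=[
    [-0.0005, 0, 0, 0, 0, 0, 0.01],
    [-0.0005, 0, 0, 0, 0, 0, 0.01],
    [0, 0, 0, 0, 0, 0, 0.01],
  ],
)

```text
time: 11.6
tool_pos: [0.4505, 0.0872, 0.0814]
tool_rot: [0.0, 0.72, 0.694, -0.001]
contact_force: [-0.9, -5.4, -1.9]
gripper_width: 0.197
```

Emit:
step_arm(
  moves=[
    [-0.0005, 0, 0, 0, 0, 0, 0.01],
    [0, 0, 0, 0, 0, 0, 0.01],
  ],
)

```text
time: 11.8
tool_pos: [0.4505, 0.087, 0.0813]
tool_rot: [0.0, 0.72, 0.694, -0.0]
contact_force: [-1.3, -4.1, -1.0]
gripper_width: 0.194
```

Emit:
step_arm(
  moves=[
    [-0.0005, 0, 0, 0, 0, 0, 0.01],
    [0, 0, 0, 0, 0, 0, 0.01],
  ],
)

```text
time: 12.0
tool_pos: [0.4505, 0.0868, 0.0813]
tool_rot: [0.0, 0.72, 0.694, 0.0]
contact_force: [-2.1, -3.9, 1.2]
gripper_width: 0.189
```

Emit:
step_arm(
  moves=[
    [-0.0005, 0, 0, 0, 0, 0, 0.01],
    [0, 0, 0, 0, 0, 0, 0.01],
  ],
)

```text
time: 12.2
tool_pos: [0.4505, 0.0864, 0.0813]
tool_rot: [-0.0, 0.72, 0.694, 0.0]
contact_force: [-3.4, -3.4, 2.6]
gripper_width: 0.194
```

Emit:
step_arm(
  moves=[
    [-0.0005, 0, 0, 0, 0, 0, 0.01],
    [0, 0, 0, 0, 0, 0, 0.01],
  ],
)

```text
time: 12.4
tool_pos: [0.4505, 0.086, 0.0812]
tool_rot: [-0.0, 0.72, 0.694, 0.0]
contact_force: [-4.6, -2.3, 3.5]
gripper_width: 0.191
```

Emit:
step_arm(
  moves=[
    [-0.0005, 0, 0, 0, 0, 0, 0.01],
    [0, 0, 0, 0, 0, 0, 0.01],
  ],
)

```text
time: 12.6
tool_pos: [0.4505, 0.0856, 0.0812]
tool_rot: [-0.0, 0.72, 0.694, 0.0]
contact_force: [-3.7, -0.7, 5.6]
gripper_width: 0.188
```

Emit:
step_arm(
  moves=[
    [-0.0005, 0, -0.0005, 0, 0, 0, 0.01],
    [0, 0, 0, 0, 0, 0, 0.01],
  ],
)

```text
time: 12.8
tool_pos: [0.4504, 0.0855, 0.0813]
tool_rot: [-0.0, 0.72, 0.694, 0.001]
contact_force: [-2.3, 3.6, 2.0]
gripper_width: 0.194
```

Emit:
step_arm(
  moves=[
    [0, 0, 0, 0, 0, 0, 0.025],
    [0, 0, 0, 0, 0, 0, 0.04],
    [0, 0, 0, 0, 0, 0, 0.06],
    [0, 0, 0, 0, 0, 0, 0.06],
    [0, 0, 0, 0, 0, 0, 0.06],
    [0, 0, 0, 0, 0, 0, 0.06],
  ],
)

```text
time: 13.4
tool_pos: [0.4503, 0.0847, 0.0813]
tool_rot: [0.0, 0.72, 0.694, 0.0]
contact_force: [0.1, 0.0, 0.5]
gripper_width: 0.703
```

```bash
python3 -c "
from h import *
show()
for n in ['wrist']:
  p,d=grab_frame(n); show()
  cv2.imwrite(f'pics/j_{n}.png',p[:,:,::-1])"
```

```text
13.4 [0.4503 0.0847 0.0813] ydeg -2.123560896396076 z [ 0. -0. -1.] [0.08 0.05 0.51] 0.703
13.45 [0.4503 0.0847 0.0813] ydeg -2.122976450338431 z [ 0. -0. -1.] [-0.29  0.11  0.09] 0.709
```

View pics/j_wrist.png

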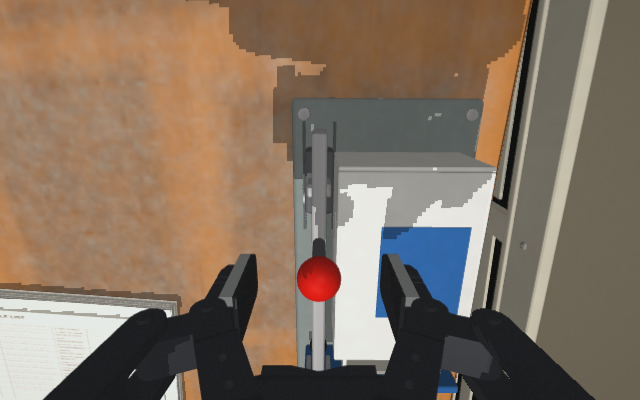

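The fingers are clear of the ball. I'll retreat straight up and verify.

Emit:
step_arm(
  moves=[
    [0, 0, -0.005, 0, 0, 0, 0.07],
    [0, 0, -0.02, 0, 0, 0, 0.08],
    [0, 0, -0.03, 0, 0, 0, 0.08],
    [0, 0, -0.03, 0, 0, 0, 0.08],
    [0, 0, -0.03, 0, 0, 0, 0.08],
    [0, 0, 0, 0, 0, 0, 0.08],
    [0, 0, 0, 0, 0, 0, 0.08],
  ],
)

```text
time: 14.15
tool_pos: [0.4508, 0.0847, 0.1974]
tool_rot: [0.001, 0.72, 0.694, 0.001]
contact_force: [-0.4, 0.1, -0.5]
gripper_width: 0.933
```

Run:
```python
from h import *
show()
n="wrist"; p,d=grab_frame(n); show()
c=p.astype(int)
m=(c[...,0]>120)&(c[...,1]<70)&(c[...,2]<70)
P,uv=cloud(n,d,m); k=(np.hypot(P[:,0]-.45,P[:,1]-.085)<.04)&(P[:,2]>.07); P=P[k]
print("ball",P.mean(0),P[:,2].max())
Q,uv=cloud(n,d,d>0)
for y in np.arange(.06,.16,.01):
    q=Q[(abs(Q[:,0]-(.4505+.037*(y-.085)))<.003)&(abs(Q[:,1]-y)<.003)]
    print(round(y,3),len(q),np.round(np.median(q[:,2]),4) if len(q) else None)
cv2.imwrite("pics/k_wrist.png",p[:,:,::-1])
p,d=grab_frame("scene"); cv2.imwrite("pics/k_scene.png",cv2.resize(p[140:250,250:390],None,fx=5,fy=5,interpolation=cv2.INTER_CUBIC)[:,:,::-1])
```

```text
14.15 [0.4508 0.0847 0.1974] ydeg -2.1208437928029613 z [ 0.002  0.    -1.   ] [-0.36  0.1  -0.53] 0.933
14.2 [0.45   0.0847 0.1959] ydeg -2.121758970569907 z [-0. -0. -1.] [-0.58  0.5   0.28] 0.934
ball [0.45047619 0.08911495 0.10308465] 0.1070524072207932
0.06 40 0.0598
0.07 0 None
0.08 25 0.1029
0.09 100 0.1044
0.1 79 0.0604
0.11 49 0.0597
0.12 48 0.0597
0.13 49 0.0599
0.14 49 0.0601
0.15 54 0.0081
```

View pics/k_scene.png

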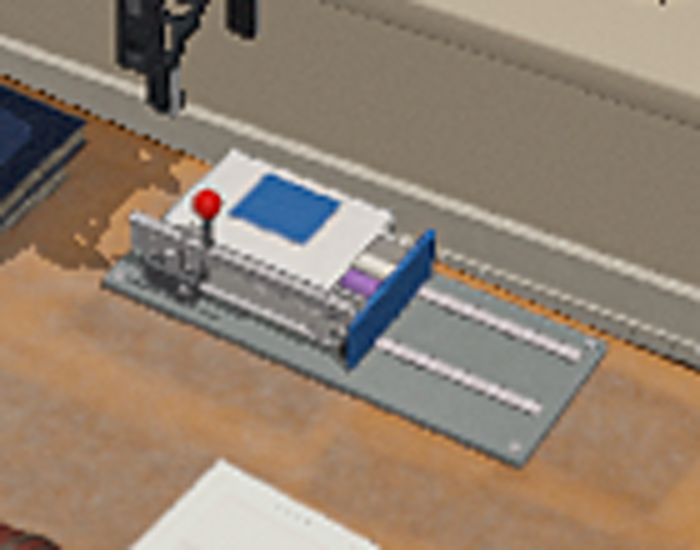

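View pics/k_wrist.png

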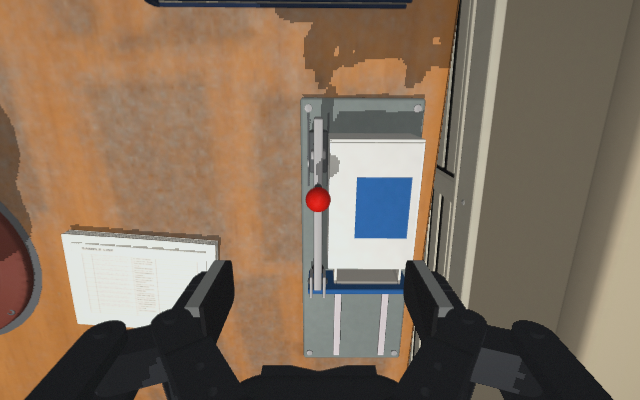

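The bar top is level at 59.7–60.4 mm along its whole length, which matches 0 rad. The tray is shut and nothing touches the robot, so I'm handing in.

```bash
python3 -c "
from h import *
print(job_done()); show()"
```

```text
the job is handed in; nothing more can be done
None
the job is handed in; nothing more can be done
```

The tray is shut and latched: the tooth sits in the bar's notch and the bar is released. I handed the job in at about 14 s, and it reports no verdict.

- **Lift and slide:** I lifted the bar by its ball to about 0.18 rad while the tray was out. With the bar held up, I slid the tray in until it pressed the buffer. The push read 8.5–9 N at first, about 7–8 N of it on the buffer. It read up to 10.9 N while the bar came down.
- **Latching:** I lowered the bar along its arc. It passed 0.09 rad, where it would lie on the tooth, with no upward reaction. I then eased the tray back until the nose met the tooth (reading up to 3.6 N) and opened the fingers.
- **Last checks:**
  - **Bar:** its top measured 59.7–60.4 mm along its length, which is level.
  - **Ball:** its top was at about 107 mm, against 108 mm expected with the bar down.
  - **Tray:** it did not spring back, and the ball stayed about 75 mm further in than at the start.
  - **Robot:** it stood clear, about 0.12 m above where it let go, with near-zero contact force.
- **Not checked:** I could not read the tray slide itself, only infer it from the ball's travel and the way the bar dropped. I did not measure the bystanders again; the arm never went near them.

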